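# Weigh the lidded pail on the spring hand scale

### The arm

A 6-joint arm with a two-finger parallel gripper is mounted at the origin on the work surface. World frame = base frame: x ahead of the robot, y to its left, z up, the work surface at z = 0. Lengths are in mm, angles in degrees, forces in N, time in s.
With the tool pointing down it reaches from about 300 to 850 mm from the base axis. Payload 4.2 kg.
Tool frame: the origin (TCP) lies midway between the tips of the shut fingers; the grasp point (between the pads) lies 19 mm behind it (env.grip_point_offset is the distance from the TCP to the grasp point, in mm); z points along the fingers, x is the direction in which the jaws open and shut, and the axes are right-handed (so a half turn about z gives the same grasp; the last joint's range is limited). The gripper opens to 91 mm and grips with 3 to 60 N. Pads are 32 mm wide; open, the fingers measure 118 mm over their backs; the gripper's body (76 mm by 178 mm) begins 60 mm behind the grasp point.
Start: joints at [73.281, 18.312, 89.639, -0, 72.044, -1.146], TCP at [154.37, 553.907, 213.976] pointing down, gripper open.
Joint ranges: [-177.97, 177.97], [-48.28, 115.42], [12.27, 149.76], [-77.06, 257.06], [2.81, 150.46], [-146.56, 146.56]. Speed limits (degrees/s): [147.25, 147.25, 180, 180, 180, 180].

### API

Orientations are given as [roll, pitch, yaw] about the fixed x, y, z axes, in that order (R = Rz(yaw) Ry(pitch) Rx(roll)).
In Python, from workcell import env gives the robot as it stands.
- The arm moves only by the shell command python3 -m pendant 'ROWS' [FORCE]. ROWS is JSON, a list of rows, each an object with "xyz": the shift along the tool's x, y, z in m, a list of three; "roll": the turn about the tool's z in degrees; "jaw": the closure, from 0 (fully open) to 1 (shut). A call has exactly 8 rows; each row is the pose to reach, as a shift and turn from the pose commanded when the call began, along the tool's axes at that moment; what a row does not reach only later rows make up. A row lasts 1/8 s, in which the tool goes at most 62.5 mm and 10.7 degrees, less where a joint would pass 70% of its speed; a pose out of reach is approached as far as the arm can. A call with a gripper value outside its range is refused whole. The fingers move at their own pace and stop on an object; FORCE is the grip in N (left out, the last holds). Time passes only in rows, so rows that repeat a pose let the fingers close, or fill a call up. It gives the time, the measured TCP pose, the force and the opening at its end, in the units of the state.
- env.state(): the state, without advancing time (a new reading comes with each control period).
- env.grab_frame(name): name is "side" or "top" or "wrist"; returns (picture, depth): 384x512x3 uint8, blue, green, red; 384x512 float32, mm along the optical axis (not along the pixel's ray), 0 where there is no reading.
- env.camera_params(name): a dict with "camera_matrix" (3x3 intrinsics, pixels), "cam_to_world" (4x4, takes a point from camera to world coordinates); the wrist camera has in their place "hand_eye" (4x4, takes a point from camera to tool coordinates, whose origin is the TCP and whose axes are the tool frame's). Camera axes: x right, y up, looking along -z (the intrinsics and any distortion apply to the point x, -y, -z); pixel columns grow to the right and rows downward; lengths in mm; the calibration is good to about 2 mm. A picture is of the moment at which its call begins: read the wrist's pose just before it. camera_params takes no time and is no camera call.
- env.job_done(): hands the job in, once; it reports no verdict.
The state is a dict: "time_s": time; "qpos": joint angles; "qvel": joint speeds; "effort": joint torques, N m; "ee_pos": TCP position; "ee_rot": TCP orientation; "force": force on the tool from outside, world axes, zero at the start; "torque": the same for the moment, N m; "gripper_width": finger opening in mm.
Only numpy, scipy, OpenCV 4.12 (cv2) and the standard library are available. Lean on these libraries where they do the work, as an engineer would, in place of code of your own. Each camera call takes 0.05 s, during which the arm holds its last target. There are 200 camera calls.

### The job

Weigh the lidded pail: take the spring hand scale off its rack by the cross handle, catch its hook under the crimp in the middle of the pail's wire handle, and raise it slowly, without running the scale to the end of its range, until the pail hangs free a finger's breadth (5 to 15 mm) above the rim of its stand, and hold it still there for two seconds so that the weight can be read. Then lower the pail gently until it sits flat in its stand, unhook it, and hang the scale back on both arms of the rack. Touch the pail with nothing but the hook, never lift it more than 4 cm, do not jerk or press on it, and leave everything else alone.

Things in the scene. Friction and masses are not known exactly. Their poses are not given: they have to be found in the camera images.
- scale: Spring hand scale, 260 g, hung upright on the rack. Origin: centre of its black cross handle, a bar 100 mm long (own y), 22 thick (own x), 20 high; own z up. Below: a neck, then a metal case 40 wide (y), 22 thick (x), 30 to 102 mm below the origin, white face with pointer; then a steel hook bent in the own x-z plane, mouth open to own +x; its lowest point is 157 mm below the origin, unloaded.
- hook_seat (a point): Where the pail's handle comes to rest in the hook: upper side of the bowl's 7 mm wire, on the scale's axis, 150 mm below the scale's origin unloaded, lower by the stretch. Inside, the bowl is 23 mm wide. The hook's back stands 15 mm to own -x, the tip 15 mm to own +x; the tip's top is 15 mm above this point, and above the tip the mouth is open up to 33 mm above this point.
- plunger (a joint): Stretch of the scale's spring in m, as the pointer shows: 0 unloaded (on its upper stop), 0.060 at the lower end stop (7.2 N, 0.73 kg); over 0.058 counts as the end of its range. 120 N per metre, the hook's own weight balanced out.
- pail: White round lidded pail, 104 mm across at the foot, 125 at the lid, lid top 60 mm above the origin; unknown contents, 0.19 to 0.62 kg in all. Origin: centre of its underside; own z up. A rigid 6 mm wire handle stands upright over it in the own y-z plane, 128 mm wide, with a crimp (upward kink, 10 mm wide inside, sides sloping 40 degrees) at its middle.
- pail_eye (a point): Centre of the wire at the crimp, top of the pail's handle, 116.5 mm above the pail's origin, 56 mm above the lid. The wire there runs along the pail's own y, so the hook comes in along the pail's own x, from either side, and holds from below.
- stand: Low turned wooden dish, fixed on the worktop, in which the pail stands. Origin: centre of its underside. Floor 5 mm above the origin, rim top 12 mm above it, 146 mm outside diameter; the pail's foot has about 7 mm of room all round. Seated, the pail's origin is 5 mm above this origin.
- rack: Fixed rack: wooden foot, two black steel arms 8 mm wide, 72 mm apart between centres, tops 176 mm high, reaching to own -x from posts at own x +94 mm. Origin: on the worktop below the middle of the seat. The handle lies across the arms along own y, between upturned tips (x -25 mm) and back stops (x +25), which rise to 186 mm. Open between the arms and to own -x.
- rack_seat (a point): Middle of the rack's seat, on the level of the arms' tops, 176 mm above the worktop; the hanging scale's origin is 10 mm above it.
- spice_jar: Small glass jar with dark lid, bystander, 48 mm across, 85 mm high, stands between pail and rack. Origin: centre of its underside.
- mug_grey: Grey mug, bystander, 74 mm across, 88 mm high. Origin: centre of its underside.
- mug_clay: Clay-coloured mug, bystander, 76 mm across, 85 mm high. Origin: centre of its underside.
- bowl: White bowl, bystander, 130 mm across, 50 mm high. Origin: centre of its underside.
- oil_bottle: Green glass bottle, bystander, 60 mm across, 190 mm high, far left. Origin: centre of its underside.
- coffee_tin: Steel tin, bystander, 74 mm across, 110 mm high, far right. Origin: centre of its underside.
- spoon: Wooden spoon lying across in front of the robot, bystander. Origin: on the worktop under it.
There are look-alikes about, which are no part of the job. There is more than one size of the scale; the one meant has the size given above.

How it is judged:
By the outcome, as a careful person would: the job done as asked, in the order asked, and still so for the second after the job is handed in, with the robot touching nothing.
It also fails if it takes over 72 s, if anything falls off the work surface, if the arm or the gripper's body presses on something with over 40 N, if the wrist force passes 120 N, or if a joint passes its speed limit or range.

## Working session

There is one attempt and no reset: what is moved stays moved. The work goes in short steps, Python scripts to look and compute and a shell command to move; the robot and the scene stay as the last step left them, time stands still between calls to the robot, and variables do not carry over. Pictures are saved under pics/ and viewed, about 8 in all and at most 12, crops included, and the job is handed in when it is done.

```bash
mkdir -p pics
cat > h.py <<'E'
import numpy as np, cv2
from scipy.spatial.transform import Rotation as R
from workcell import env
def T_tool(s):
    T=np.eye(4); T[:3,:3]=R.from_euler('xyz',s['ee_rot'],degrees=True).as_matrix(); T[:3,3]=s['ee_pos']; return T
def grab(name):
    s=env.state(); im,d=env.grab_frame(name); p=env.camera_params(name)
    M=np.array(p['cam_to_world']) if 'cam_to_world' in p else T_tool(s)@np.array(p['hand_eye'])
    np.savez(f'{name}.npz',im=im,d=d,M=M,K=np.array(p['camera_matrix']))
    return im,d
def pt(name,u,v,depth=None,z=None):
    f=np.load(f'{name}.npz'); K,M,d=f['K'],f['M'],f['d']
    ray=np.array([(u-K[0,2])/K[0,0],-(v-K[1,2])/K[1,1],-1.])
    if z is not None:
        r=M[:3,:3]@ray; t=(z-M[2,3])/r[2]; return M[:3,3]+t*r
    if depth is None: depth=d[int(round(v)),int(round(u))]
    return (M@np.r_[ray*depth,1])[:3]
def cloud(name):
    f=np.load(f'{name}.npz'); K,M,d=f['K'],f['M'],f['d']
    v,u=np.mgrid[:d.shape[0],:d.shape[1]]
    c=np.stack([(u-K[0,2])/K[0,0]*d,-(v-K[1,2])/K[1,1]*d,-d],-1)
    P=c@M[:3,:3].T+M[:3,3]; P[d<=0]=np.nan; return P
E
python3 - <<'E'
from h import *
for n in('side','top','wrist'):
    im,d=grab(n); cv2.imwrite(f'pics/{n}0.png',im); print({k:np.round(v,2).tolist() if not isinstance(v,str) else v for k,v in env.camera_params(n).items()})
s=env.state();print(s)
a=cv2.imread('pics/side0.png');b=cv2.imread('pics/top0.png')
cv2.imwrite('pics/both.png',np.vstack([a,b])[:, :])
E
```

```text
{'camera_matrix': [[381.3, 0.0, 260.21], [0.0, 381.3, 195.83], [0.0, 0.0, 1.0]], 'cam_to_world': [[0.7, 0.33, -0.63, -127.86], [-0.71, 0.36, -0.61, -614.38], [0.02, 0.87, 0.48, 642.38], [0.0, 0.0, 0.0, 1.0]]}
{'camera_matrix': [[421.07, 0.0, 255.66], [0.0, 421.07, 186.86], [0.0, 0.0, 1.0]], 'cam_to_world': [[0.02, 0.99, -0.15, 326.28], [-1.0, 0.03, 0.02, 21.32], [0.03, 0.15, 0.99, 1296.04], [0.0, 0.0, 0.0, 1.0]]}
{'camera_matrix': [[299.85, 0.0, 259.42], [0.0, 299.85, 191.68], [0.0, 0.0, 1.0]], 'hand_eye': [[1.0, 0.0, -0.0, 0.83], [0.0, -0.96, -0.27, -76.75], [-0.0, 0.27, -0.96, -171.69], [0.0, 0.0, 0.0, 1.0]]}
{'time_s': 0.15, 'qpos': array([ 7.32814565e+01,  1.83422381e+01,  8.96896941e+01, -1.61457249e-03,
        7.20434820e+01, -1.14831506e+00]), 'qvel': array([ 0.02516074, -0.15995338, -0.24687284,  0.01739575,  0.00149775,
       -0.08306609]), 'effort': array([ 6.70023037e-04, -4.12772512e+01, -2.32156599e+01,  7.29166833e-02,
        4.34248138e-02, -9.06646824e-05]), 'ee_pos': array([154.26465046, 553.53190376, 213.3277742 ]), 'ee_rot': array([1.79999976e+02, 7.54298178e-02, 7.44302703e+01]), 'force': array([ 0.164163  , -0.70278278,  0.72865898]), 'torque': array([ 0.01657234, -0.02345828,  0.01195371]), 'gripper_width': 91.07762692205112}
```

View pics/side0.png

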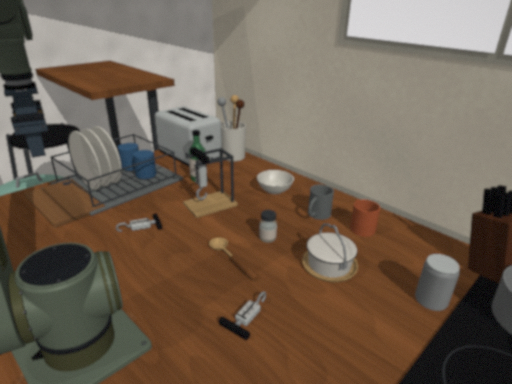

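View pics/top0.png

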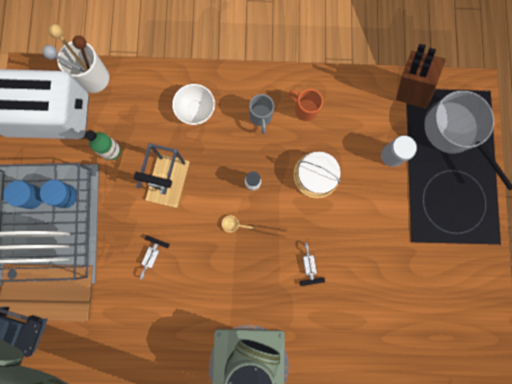

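Candidates for the scale: the one hanging on the rack (top 153,180; side 203,165), one lying at top (152,256) / side (140,223), and one lying at top (311,268) / side (247,315). The description says hung upright on the rack, so I choose that one and check its size in a close crop. The pail is at top (318,174).

Run:
```python
from h import *
b=cv2.imread('pics/top0.png'); a=cv2.imread('pics/side0.png')
c=lambda im,u,v,w,h,k:cv2.resize(im[v:v+h,u:u+w],None,fx=k,fy=k,interpolation=cv2.INTER_CUBIC)
t=np.hstack([c(b,120,135,80,75,5),c(b,280,135,80,75,5)])  # 800x375
t2=np.hstack([c(a,180,140,80,45,5),c(a,290,220,80,45,5)])
cv2.imwrite('pics/crop1.png',np.vstack([t,t2]))
P=cloud('top')
def show(n,m):
    q=P[m]; print(n,len(q),np.nanmin(q,0).round(),np.nanmax(q,0).round(),np.nanmean(q,0).round(1))
z=P[...,2]; v,u=np.mgrid[:384,:512]
r=(u>130)&(u<190)&(v>140)&(v<210)
show('rack>165',r&(z>165)); 
hb=r&(z>186)&(z<215); show('handle',hb)
g=b.astype(int).sum(2)
p=(u>285)&(u<350)&(v>145)&(v<205)
show('lid',p&(z>55)&(z<75)); show('wire',p&(z>85)); 
q=P[p&(z>85)]; print(q.round()[:60].tolist())
show('jar',(u>240)&(u<265)&(v>168)&(v<193)&(z>70))
for n,(U,V) in dict(sc2=(152,256),sc3=(311,268)).items(): print(n,pt('top',U,V,z=10).round())
```

```text
rack>165 692 [477. 209. 166.] [615. 319. 202.] [539.1 262.1 185.6]
handle 334 [477. 218. 186.] [545. 319. 202.] [512.3 266.4 195.7]
lid 1261 [ 509. -259.   55.] [ 632. -135.   75.] [ 569.  -195.9   65.9]
wire 90 [ 545. -249.   86.] [ 600. -143.  128.] [ 572.3 -194.8  110.8]
[[600.0, -144.0, 86.0], [599.0, -147.0, 87.0], [598.0, -148.0, 96.0], [596.0, -143.0, 90.0], [596.0, -146.0, 90.0], [594.0, -148.0, 100.0], [595.0, -151.0, 96.0], [593.0, -153.0, 105.0], [592.0, -156.0, 107.0], [594.0, -160.0, 99.0], [592.0, -146.0, 92.0], [593.0, -149.0, 92.0], [592.0, -152.0, 94.0], [590.0, -153.0, 102.0], [589.0, -158.0, 108.0], [590.0, -161.0, 107.0], [589.0, -164.0, 110.0], [589.0, -167.0, 111.0], [586.0, -158.0, 107.0], [587.0, -162.0, 103.0], [586.0, -164.0, 109.0], [585.0, -166.0, 113.0], [585.0, -168.0, 117.0], [586.0, -172.0, 113.0], [584.0, -167.0, 105.0], [582.0, -169.0, 114.0], [582.0, -172.0, 115.0], [582.0, -175.0, 116.0], [583.0, -178.0, 114.0], [582.0, -180.0, 116.0], [580.0, -175.0, 113.0], [580.0, -178.0, 114.0], [579.0, -180.0, 115.0], [578.0, -182.0, 122.0], [578.0, -185.0, 121.0], [578.0, -188.0, 121.0], [576.0, -180.0, 117.0], [577.0, -184.0, 113.0], [576.0, -185.0, 120.0], [576.0, -188.0, 119.0], [575.0, -190.0, 124.0], [575.0, -193.0, 126.0], [576.0, -196.0, 122.0], [572.0, -188.0, 124.0], [572.0, -190.0, 125.0], [571.0, -193.0, 128.0], [572.0, -196.0, 124.0], [572.0, -198.0, 127.0], [573.0, -202.0, 122.0], [569.0, -196.0, 124.0], [569.0, -198.0, 127.0], [569.0, -201.0, 127.0], [570.0, -205.0, 121.0], [567.0, -202.0, 122.0], [567.0, -205.0, 122.0], [568.0, -209.0, 116.0], [565.0, -206.0, 117.0], [565.0, -209.0, 118.0], [565.0, -211.0, 120.0], [566.0, -215.0, 116.0]]
jar 175 [522. -21.  72.] [563.  20.  94.] [5.417e+02 3.000e-01 8.560e+01]
sc2 [310. 295.  10.]
sc3 [ 285. -183.   10.]
```

View pics/crop1.png

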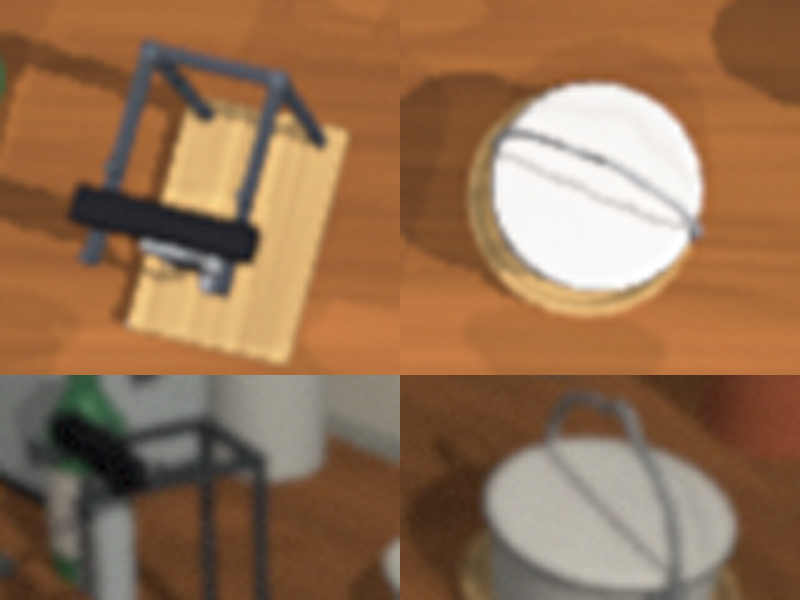

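```bash
cat >> h.py <<'E'
def go(goal,yaw):
    s=env.state(); T=T_tool(s); d=T[:3,:3].T@(np.array(goal)-T[:3,3]); y0=s['ee_rot'][2]
    print('t',round(s['time_s'],2),'at',np.round(s['ee_pos'],1),np.round(s['ee_rot'],1),'shift',np.round(d/1000,4),'roll',round((y0-yaw+180)%360-180,2),'w',round(s['gripper_width'],1),'F',np.round(s['force'],1))
E
python3 - <<'E'
from h import *
b=cv2.imread('pics/top0.png'); P=cloud('top'); v,u=np.mgrid[:384,:512]
m=(u>130)&(u<175)&(v>168)&(v<192)&(b.max(2)<35)&(P[...,2]>150)
(c,(w,h),a)=cv2.minAreaRect(np.argwhere(m)[:,::-1].astype(np.float32)); print(c,w,h,a)
bx=cv2.boxPoints((c,(w,h),a)); q=np.array([pt('top',*x,z=190)for x in bx]); print(q.round())
print('centre',pt('top',*c,z=192).round(1))
for x in [(120+72/5,135+205/5),(120+258/5,135+243/5)]: print(pt('top',*x,z=191).round(1))
for x in [(120+150/5,135+48/5),(120+278/5,135+78/5),(120+92/5,135+255/5)]: print('arm',pt('top',*x,z=180).round(1))
p=(u>285)&(u<350)&(v>145)&(v<205)&(P[...,2]>85)
q=P[p]; q=q[np.abs(q[:,2]-100)<40]; l=cv2.fitLine(q[:,:2].astype(np.float32),cv2.DIST_HUBER,0,.01,.01).ravel(); print('wire',l, np.degrees(np.arctan2(l[1],l[0]))-90)
go([512,266,270],-12)
E
```

```text
(169.0, 186.0) 0.0 0.0 0.0
[[495. 223. 190.]
 [495. 223. 190.]
 [495. 223. 190.]
 [495. 223. 190.]]
centre [495.2 222.4 192. ]
[519.6 315.1 191. ]
[501.9 216.1 191. ]
arm [608.9 281.9 180. ]
arm [594.3 212.1 180. ]
arm [494.8 305.6 180. ]
wire [ 4.3332613e-01  9.0123719e-01  5.7170306e+02 -1.9558012e+02] -25.678833
t 0.15 at [154.3 553.5 213.3] [1.80e+02 1.00e-01 7.44e+01] shift [-0.181   0.4218 -0.0564] roll 86.43 w 91.1 F [ 0.2 -0.7  0.7]
```

```bash
python3 -m pendant '[{"xyz":[-0.02,0.045,-0.02],"roll":9,"jaw":0},{"xyz":[-0.04,0.09,-0.04],"roll":18,"jaw":0},{"xyz":[-0.06,0.14,-0.05],"roll":27,"jaw":0},{"xyz":[-0.08,0.19,-0.056],"roll":36,"jaw":0},{"xyz":[-0.1,0.24,-0.056],"roll":45,"jaw":0},{"xyz":[-0.12,0.29,-0.056],"roll":54,"jaw":0},{"xyz":[-0.14,0.33,-0.056],"roll":63,"jaw":0},{"xyz":[-0.16,0.38,-0.056],"roll":72,"jaw":0}]' && python3 -c "
from h import *
go([512,266,270],-11.5)"
```

```text
time_s: 1.15
ee_pos: [478.1, 296.7, 269.8]
ee_rot: [-180.0, 0.0, 2.2]
force: [-0.4, 1.2, -0.7]
gripper_width: 91.0
t 1.15 at [478.1 296.7 269.8] [-180.     0.     2.2] shift [ 0.0327  0.0319 -0.0002] roll 13.65 w 91.0 F [-0.4  1.2 -0.7]
```

```bash
python3 -m pendant '[{"xyz":[0.01,0.01,0],"roll":5,"jaw":0},{"xyz":[0.02,0.02,0],"roll":10,"jaw":0},{"xyz":[0.03,0.03,0],"roll":13.5,"jaw":0},{"xyz":[0.033,0.032,0],"roll":13.65,"jaw":0},{"xyz":[0.033,0.032,0],"roll":13.65,"jaw":0},{"xyz":[0.033,0.032,0],"roll":13.65,"jaw":0},{"xyz":[0.033,0.032,0],"roll":13.65,"jaw":0},{"xyz":[0.033,0.032,0],"roll":13.65,"jaw":0}]'
python3 - <<'E'
from h import *
im,d=grab('wrist'); cv2.imwrite('pics/w1.png',im)
go([512,266,270],-11.5)
E
```

```text
time_s: 2.15
ee_pos: [511.6, 267.4, 270.1]
ee_rot: [-180.0, -0.0, -11.2]
force: [-0.0, -1.5, -0.5]
gripper_width: 91.4
t 2.2 at [511.6 267.4 270. ] [-180.    -0.   -11.2] shift [0.0006 0.0013 0.    ] roll 0.3 w 91.1 F [-0.3 -0.4 -0.8]
```

View pics/w1.png

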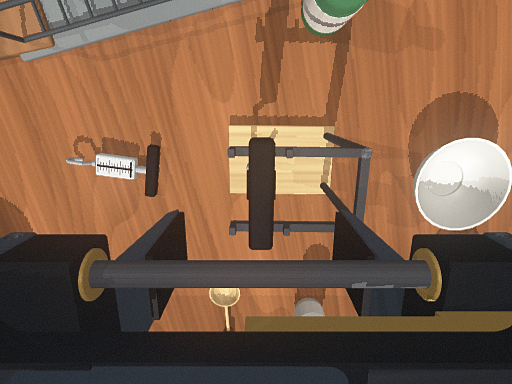

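The wrist view shows the handle at about (261,193), aligned with the tool and across both arms (arm tips at 232, back stops at 289).

Run:
```python
from h import *
P=cloud('wrist'); 
for n,(u,v) in dict(top=(262,140),mid=(262,193),bot=(262,246),l=(250,193),r=(273,193),bl=(250,245),tl=(251,141)).items(): print(n,P[v,u].round(1),pt('wrist',u,v,z=196).round(1))
for n,(u,v) in dict(armTip1=(232,152),stop1=(289,153),tip2=(233,228),stop2=(287,229)).items(): print(n,pt('wrist',u,v,z=186).round(1))
e=[pt('wrist',262,y,z=196)for y in(138,249)]; c=(e[0]+e[1])/2; print(c, np.linalg.norm(e[0]-e[1]))
a=e[0]-e[1]; yaw=np.degrees(np.arctan2(a[1],a[0]))-90; print(yaw)
go([c[0],c[1],165],yaw)
```

```text
top [524.  317.9 195.3] [524. 318. 196.]
mid [515.4 274.6 197.9] [515.3 274.1 196. ]
bot [505.8 225.9 196.7] [505.8 225.5 196. ]
l [505.3 276.1 196.1] [505.3 276.1 196. ]
r [524.5 271.8 194.6] [524.5 272.2 196. ]
bl [495.5 228.8 196.4] [495.4 228.6 196. ]
tl [515.  318.7 194.2] [515.1 318.9 196. ]
armTip1 [496.8 312.  186. ]
stop1 [544.4 301.6 186. ]
tip2 [482.3 243.7 186. ]
stop2 [530.7 233.  186. ]
[514.75664232 271.09191225 196.        ] 98.77448622981785
-11.147542515082705
t 2.2 at [511.6 267.4 270. ] [-180.    -0.   -11.2] shift [ 0.0023 -0.0043  0.105 ] roll -0.05 w 91.1 F [-0.3 -0.4 -0.8]
```

```bash
python3 -m pendant '[{"xyz":[0.002,-0.004,0.03],"roll":0.3,"jaw":0},{"xyz":[0.002,-0.004,0.06],"roll":0.3,"jaw":0},{"xyz":[0.002,-0.004,0.085],"roll":0.3,"jaw":0},{"xyz":[0.002,-0.004,0.104],"roll":0.3,"jaw":0.2},{"xyz":[0.002,-0.004,0.104],"roll":0.3,"jaw":0.5},{"xyz":[0.002,-0.004,0.104],"roll":0.3,"jaw":0.7},{"xyz":[0.002,-0.004,0.104],"roll":0.3,"jaw":1},{"xyz":[0.002,-0.004,0.104],"roll":0.3,"jaw":1}]' 40
python3 - <<'E'
from h import *
go([514,271.5,216],-11.5)
E
```

```text
time_s: 3.2
ee_pos: [514.9, 270.9, 166.7]
ee_rot: [-179.9, -0.1, -11.5]
force: [0.3, 0.2, -0.6]
gripper_width: 44.1
t 3.2 at [514.9 270.9 166.7] [-1.799e+02 -1.000e-01 -1.150e+01] shift [-0.0009 -0.0005 -0.0493] roll -0.02 w 44.1 F [ 0.3  0.2 -0.6]
```

```bash
python3 -m pendant '[{"xyz":[0,0,0],"roll":0,"jaw":1},{"xyz":[0,0,0],"roll":0,"jaw":1},{"xyz":[0,0,0],"roll":0,"jaw":1},{"xyz":[0,0,0],"roll":0,"jaw":1},{"xyz":[0,0,-0.005],"roll":0,"jaw":1},{"xyz":[0,0,-0.012],"roll":0,"jaw":1},{"xyz":[0,0,-0.022],"roll":0,"jaw":1},{"xyz":[0,0,-0.025],"roll":0,"jaw":1}]' 40
python3 - <<'E'
from h import *
im,d=grab('side'); cv2.imwrite('pics/s2.png',cv2.resize(im[110:230,150:280],None,fx=5,fy=5,interpolation=cv2.INTER_CUBIC))
go([440,286,216],-11.5)
E
```

```text
time_s: 4.2
ee_pos: [515.1, 271.0, 192.1]
ee_rot: [-179.9, -0.1, -11.5]
force: [0.8, 0.2, -2.9]
gripper_width: 22.1
t 4.25 at [515.  270.9 192.1] [-1.799e+02 -1.000e-01 -1.150e+01] shift [-0.0765  0.0002 -0.024 ] roll -0.03 w 21.6 F [ 0.3 -0.2 -2.4]
```

View pics/s2.png

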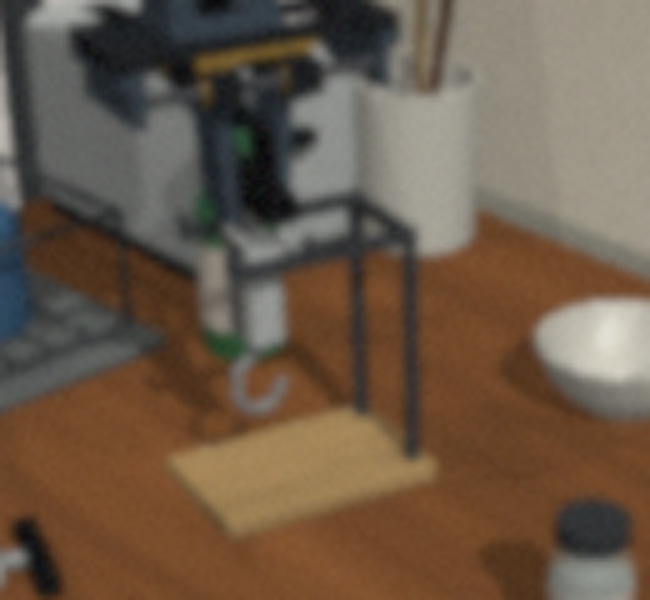

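The crop shows the scale held clear of the rack (0.26 kg on the wrist). The hook's back is at left (235,375), its tip at right (285,378), so the mouth opens toward the posts, tool +x. I'll come to the pail from its −x (robot) side.

```bash
python3 -m pendant '[{"xyz":[-0.01,0,-0.003],"roll":0,"jaw":1},{"xyz":[-0.03,0,-0.003],"roll":0,"jaw":1},{"xyz":[-0.05,0,-0.003],"roll":0,"jaw":1},{"xyz":[-0.07,0,-0.01],"roll":0,"jaw":1},{"xyz":[-0.08,0.005,-0.03],"roll":0,"jaw":1},{"xyz":[-0.08,0.025,-0.05],"roll":0,"jaw":1},{"xyz":[-0.07,0.055,-0.065],"roll":0,"jaw":1},{"xyz":[-0.055,0.09,-0.068],"roll":0,"jaw":1}]'
python3 - <<'E'
from h import *
go([490,-156,260],-26)
E
```

```text
time_s: 5.25
ee_pos: [442.1, 193.7, 260.8]
ee_rot: [-179.9, -0.2, -11.4]
force: [0.3, -0.5, -2.7]
gripper_width: 21.5
t 5.25 at [442.1 193.7 260.8] [-179.9   -0.2  -11.4] shift [0.116  0.3333 0.0004] roll 14.6 w 21.5 F [ 0.3 -0.5 -2.7]
```

```bash
python3 -m pendant '[{"xyz":[0.015,0.045,0],"roll":2,"jaw":1},{"xyz":[0.033,0.095,0],"roll":4,"jaw":1},{"xyz":[0.05,0.145,0],"roll":6,"jaw":1},{"xyz":[0.068,0.195,0],"roll":8,"jaw":1},{"xyz":[0.085,0.245,0],"roll":10,"jaw":1},{"xyz":[0.102,0.29,0],"roll":12,"jaw":1},{"xyz":[0.112,0.32,0],"roll":14,"jaw":1},{"xyz":[0.116,0.333,0],"roll":14.6,"jaw":1}]' && python3 -m pendant '[{"xyz":[0,0,0],"roll":0,"jaw":1},{"xyz":[0,0,0],"roll":0,"jaw":1},{"xyz":[0,0,0],"roll":0,"jaw":1},{"xyz":[0,0,0],"roll":0,"jaw":1},{"xyz":[0,0,0],"roll":0,"jaw":1},{"xyz":[0,0,0],"roll":0,"jaw":1},{"xyz":[0,0,0],"roll":0,"jaw":1},{"xyz":[0,0,0],"roll":0,"jaw":1}]'
python3 - <<'E'
from h import *
k=lambda im,u,v,w,h,f:cv2.resize(im[v:v+h,u:u+w],None,fx=f,fy=f,interpolation=cv2.INTER_CUBIC)
a,_=grab('wrist'); b,_=grab('side'); c,_=grab('top')
for n,i in zip('wst',(a,b,c)): cv2.imwrite(f'pics/{n}3raw.png',i)
cv2.imwrite('pics/m3.png',np.hstack([k(b,270,160,100,150,4),k(a,100,0,200,300,2)]))
go([490,-156,260],-26)
E
```

```text
time_s: 6.25
ee_pos: [489.5, -156.5, 259.3]
ee_rot: [-180.0, -0.0, -26.2]
force: [-0.3, 0.5, -2.5]
gripper_width: 21.7
time_s: 7.25
ee_pos: [489.8, -156.0, 258.9]
ee_rot: [-180.0, 0.0, -26.1]
force: [-0.8, 0.0, -2.7]
gripper_width: 22.1
t 7.4 at [ 489.8 -156.   258.9] [-180.     0.   -26.1] shift [ 0.0002 -0.0001 -0.0011] roll -0.13 w 21.8 F [ 0.6 -0.2 -2.2]
```

View pics/m3.png

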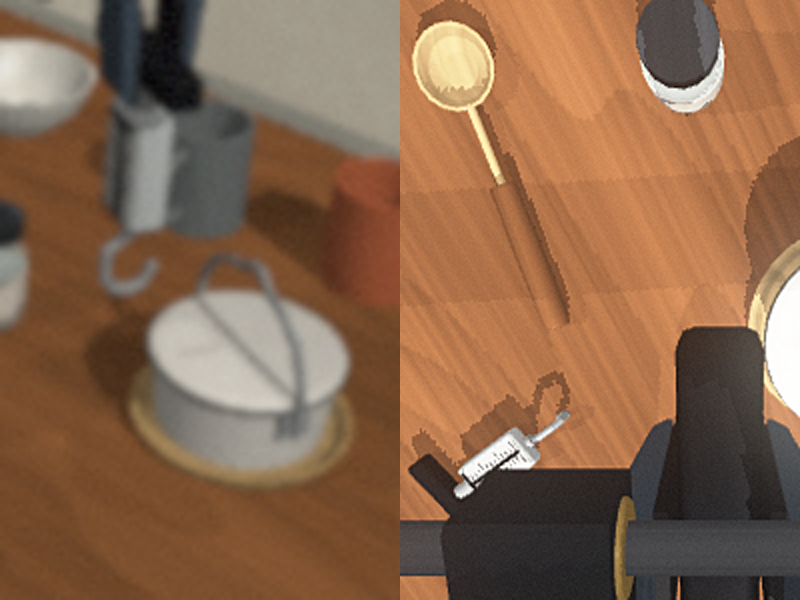

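Side crop: hook with tip at (155,262), bowl bottom (122,292); pail crimp near (237,260). Wrist view shows the pail to the right. Next I measure the crimp relative to the hook.

```bash
cat >> h.py <<'E'
def proj(name,X):
    f=np.load(f'{name}.npz'); K,M=f['K'],f['M']; c=np.linalg.inv(M)@np.r_[X,1]
    return np.array([K[0,2]+K[0,0]*c[0]/-c[2],K[1,2]+K[1,1]*c[1]/c[2]])
E
python3 - <<'E'
from h import *
T=T_tool(env.state()); tx=T[:3,0]; tx[2]=0
o=T[:3,3]+[0,0,19.3]
for n,X in dict(bottom=o-[0,0,157],seat=o-[0,0,150],tip=o-[0,0,136]+15*tx,back=o-[0,0,140]-15*tx,eye=np.array([571,-196,121.5])).items():
    p=proj('side',X); print(n,X.round(1),'side',p.round(1),'crop',((p-[270,160])*4).round())
P=cloud('wrist'); v,u=np.mgrid[:384,:512]; z=P[...,2]
m=(u>270)&(z>80)&(z<135)&(np.hypot(P[...,0]-571,P[...,1]+196)<75); q=P[m]
print(len(q)); 
if len(q)>5:
    i=np.argsort(q[:,1])[::max(1,len(q)//25)]; print(q[i].round(0).tolist())
    l=cv2.fitLine(q[:,:2].astype(np.float32),cv2.DIST_HUBER,0,.01,.01).ravel(); print('wire',l,np.degrees(np.arctan2(l[1],l[0])))
    print('v range',v[m].min(),v[m].max(),u[m].min(),u[m].max())
lid=(u>270)&(abs(z-65)<6)&(np.hypot(P[...,0]-571,P[...,1]+196)<75); print('lid',np.nanmin(P[lid],0),np.nanmax(P[lid],0))
a=cv2.imread('pics/w3raw.png'); b=cv2.imread('pics/s3raw.png'); k=lambda im,u,v,w,h,f:cv2.resize(im[v:v+h,u:u+w],None,fx=f,fy=f,interpolation=cv2.INTER_CUBIC)
cv2.imwrite('pics/m4.png',np.hstack([k(a,270,90,130,150,4),k(b,287,210,70,150,4)[:, :280]]))
E
```

```text
bottom [ 489.8 -156.   121.2] side [300.6 232.7] crop [122. 291.]
seat [ 489.8 -156.   128.2] side [300.8 230.3] crop [123. 281.]
tip [ 503.3 -162.6  142.2] side [306.9 224.4] crop [148. 258.]
back [ 476.3 -149.4  138.2] side [295.4 227.9] crop [101. 272.]
eye [ 571.  -196.   121.5] side [333.9 226.6] crop [256. 266.]
616
[[543.0, -252.0, 81.0], [548.0, -242.0, 99.0], [553.0, -236.0, 106.0], [552.0, -230.0, 106.0], [555.0, -225.0, 110.0], [560.0, -219.0, 113.0], [562.0, -214.0, 116.0], [565.0, -210.0, 118.0], [565.0, -204.0, 120.0], [570.0, -199.0, 125.0], [574.0, -195.0, 125.0], [574.0, -192.0, 125.0], [575.0, -188.0, 125.0], [574.0, -184.0, 120.0], [576.0, -181.0, 118.0], [577.0, -178.0, 115.0], [580.0, -174.0, 115.0], [584.0, -170.0, 114.0], [586.0, -166.0, 113.0], [587.0, -163.0, 111.0], [586.0, -159.0, 106.0], [587.0, -155.0, 107.0], [595.0, -151.0, 101.0], [592.0, -147.0, 100.0], [599.0, -144.0, 91.0], [596.0, -140.0, 87.0]]
wire [ 4.3744561e-01  8.9924484e-01  5.7423889e+02 -1.8786467e+02] 64.05898
v range 119 224 331 348
lid [ 509.01422089 -257.37137701   59.01978322] [ 634.42815212 -132.4373765    70.9315617 ]
```

View pics/m4.png

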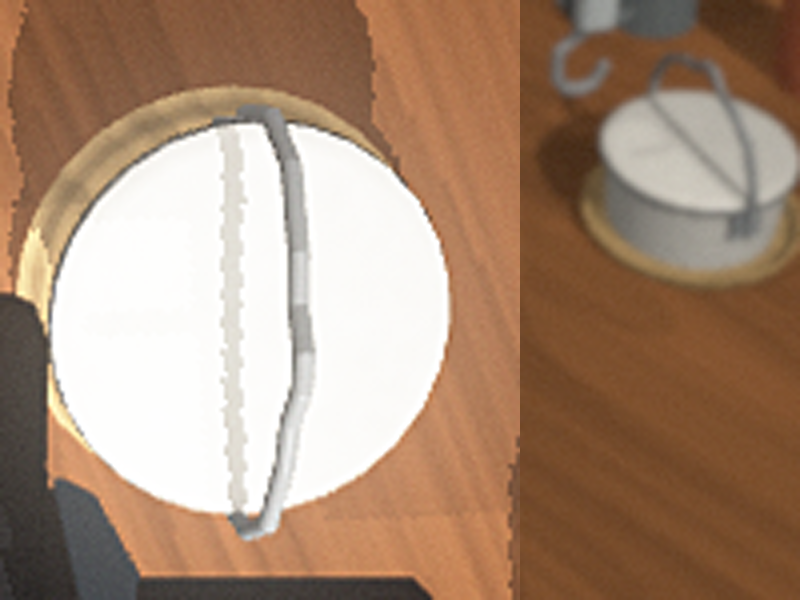

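Run:
```python
from h import *
E0=np.array([571,-195,0]); yd=np.array([np.sin(np.radians(26)),np.cos(np.radians(26)),0]); xd=np.array([yd[1],-yd[0],0])
c=np.array([proj('side',E0+[0,0,65]+62.5*np.array([np.cos(t),np.sin(t),0])) for t in np.linspace(0,6.28,60)])
print('lid pred',c.min(0),c.max(0))
b=cv2.imread('pics/s3raw.png'); k=6; im=cv2.resize(b[205:290,280:380],None,fx=k,fy=k,interpolation=cv2.INTER_CUBIC)
f=lambda X:tuple(int(x) for x in (proj('side',X)-[280,205]+.5)*k)
cv2.polylines(im,[((c-[280,205]+.5)*k).astype(int)],True,(0,255,0),1)
for s in (-20,-10,-5,0,5,10,20): cv2.circle(im,f(E0+[0,0,121.5]+s*yd),3,(0,0,255) if s==0 else (255,0,0),1)
w=cv2.imread('pics/w3raw.png'); kw=3; iw=cv2.resize(w[90:240,300:385],None,fx=3.4,fy=3.4,interpolation=cv2.INTER_CUBIC)
for s in (-20,-10,-5,0,5,10,20):
    p=(proj('wrist',E0+[0,0,121.5]+s*yd)-[300,90]+.5)*3.4; cv2.circle(iw,tuple(p.astype(int)),3,(0,0,255) if s==0 else (255,0,0),1)
for s in (-64,64):
    for z in (70,80): p=(proj('wrist',E0+[0,0,z]+s*yd)-[300,90]+.5)*3.4; cv2.circle(iw,tuple(p.astype(int)),3,(0,255,0),1)
iw=iw[:510]; im=cv2.copyMakeBorder(im,0,max(0,iw.shape[0]-im.shape[0]),0,0,0)[:iw.shape[0],:510]
cv2.imwrite('pics/m5.png',np.hstack([im,iw]))
```

```text
lid pred [306.46303946 231.03331708] [355.9621934  260.34584302]
```

View pics/m5.png

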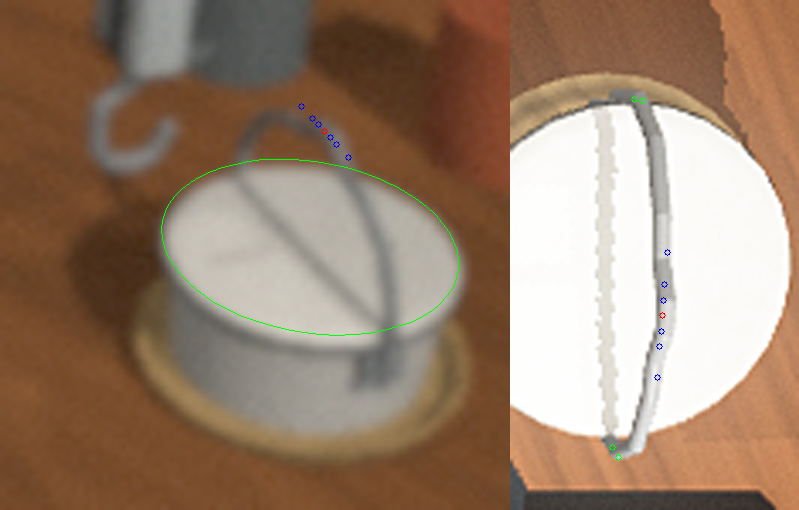

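Run:
```python
from h import *
E0=np.array([571,-195,0]); yd=np.array([np.sin(np.radians(26)),np.cos(np.radians(26)),0]); xd=np.array([yd[1],-yd[0],0])
f=np.load('side.npz');K,M=f['K'],f['M']
for a in [(240,180),(247,150),(258,128),(270,117),(285,113),(303,117),(318,128),(330,138),(345,160),(365,200),(380,240),(388,320)]:
    u,v=np.array(a)/6-.5+[280,205]; ray=M[:3,:3]@[(u-K[0,2])/K[0,0],-(v-K[1,2])/K[1,1],-1]
    t=xd@(E0-M[:3,3])/(xd@ray); X=M[:3,3]+t*ray; print(a,'s %.1f z %.1f'%((X-E0)@yd,X[2]))
for n in('wrist','top'):
    P=cloud(n)if n=='wrist' else cloud('top'); d=P-E0; m=(abs(d@xd)<9)&(P[...,2]>80)&(P[...,2]<135)&(abs(d@yd)<66)
    s=(d@yd)[m]; z=P[m][:,2]; x=(d@xd)[m]
    print(n,[(b,round(float(np.median(z[abs(s-b)<2])),1),round(float(np.median(x[abs(s-b)<2])),1)) for b in range(-60,61,4) if (abs(s-b)<2).any()])
```

```text
(240, 180) s 62.4 z 55.7
(247, 150) s 59.5 z 73.8
(258, 128) s 52.5 z 89.9
(270, 117) s 43.8 z 101.2
(285, 113) s 32.1 z 110.5
(303, 117) s 17.7 z 117.5
(318, 128) s 5.3 z 119.8
(330, 138) s -4.6 z 121.1
(345, 160) s -17.7 z 118.7
(365, 200) s -35.9 z 111.1
(380, 240) s -50.3 z 101.4
(388, 320) s -64.2 z 71.6
wrist [(-60, 84.0, -1.3), (-56, 92.4, -1.2), (-52, 99.4, -0.3), (-48, 103.1, -0.1), (-44, 105.4, 0.3), (-40, 108.0, -0.1), (-36, 110.0, 0.0), (-32, 112.0, 0.2), (-28, 113.8, -0.3), (-24, 114.7, 0.2), (-20, 115.7, 0.0), (-16, 116.8, -0.3), (-12, 119.7, -0.3), (-8, 123.6, -0.7), (-4, 124.7, -0.3), (0, 124.7, 0.7), (4, 124.8, 0.1), (8, 122.7, -0.2), (12, 119.8, -0.3), (16, 117.0, 0.3), (20, 115.4, -0.2), (24, 114.4, -0.1), (28, 113.9, 0.1), (32, 112.7, -0.4), (36, 110.1, -0.3), (40, 107.3, -0.0), (44, 105.1, -0.2), (48, 103.0, -0.0), (52, 100.8, -0.6), (56, 94.2, -0.6), (60, 86.3, -0.6)]
top [(32, 116.8, 0.7), (36, 110.9, -0.2), (40, 108.0, 1.2), (44, 104.8, 0.4), (48, 99.7, 1.1), (52, 94.0, -0.5), (56, 94.1, 0.8), (60, 83.3, 3.1)]
```

The wire profile from the wrist depth is symmetric about the assumed crimp: eye (571,−195,121.5), yaw −26, top of wire 124.7 as expected. Next: descend and slide the hook in.

```bash
python3 -m pendant '[{"xyz":[0,0,0.01],"roll":0,"jaw":1},{"xyz":[0,0,0.022],"roll":0,"jaw":1},{"xyz":[0,0,0.0305],"roll":0,"jaw":1},{"xyz":[0.01,0,0.0305],"roll":0,"jaw":1},{"xyz":[0.025,0,0.0305],"roll":0,"jaw":1},{"xyz":[0.04,0,0.0305],"roll":0,"jaw":1},{"xyz":[0.05,-0.0005,0.0305],"roll":0,"jaw":1},{"xyz":[0.055,-0.0005,0.0305],"roll":0,"jaw":1}]'
python3 - <<'E'
from h import *
go([571,-195,228.2],-26)
E
```

```text
time_s: 8.4
ee_pos: [540.2, -180.0, 228.2]
ee_rot: [-180.0, 0.0, -26.1]
force: [0.4, 0.3, -2.3]
gripper_width: 21.4
t 8.4 at [ 540.2 -180.   228.2] [-180.     0.   -26.1] shift [ 0.0343 -0.0001  0.    ] roll -0.13 w 21.4 F [ 0.4  0.3 -2.3]
```

```bash
python3 -m pendant '[{"xyz":[0.006,0,0],"roll":0,"jaw":1},{"xyz":[0.013,0,0],"roll":0,"jaw":1},{"xyz":[0.02,0,0],"roll":0,"jaw":1},{"xyz":[0.026,0,0],"roll":0,"jaw":1},{"xyz":[0.031,0,0],"roll":0,"jaw":1},{"xyz":[0.034,0,0],"roll":0,"jaw":1},{"xyz":[0.034,0,0],"roll":0,"jaw":1},{"xyz":[0.034,0,0],"roll":0,"jaw":1}]'
python3 - <<'E'
from h import *
b,_=grab('side'); cv2.imwrite('pics/m6.png',cv2.resize(b[190:290,280:380],None,fx=6,fy=6,interpolation=cv2.INTER_CUBIC))
go([571,-195,228.2],-26)
E
```

```text
time_s: 9.4
ee_pos: [569.8, -194.6, 228.4]
ee_rot: [-180.0, 0.0, -26.1]
force: [-0.0, 0.9, -2.0]
gripper_width: 21.9
t 9.45 at [ 569.8 -194.6  228.4] [-180.     0.   -26.1] shift [ 0.0013 -0.0002  0.0002] roll -0.12 w 21.7 F [ 0.4  0.9 -3.5]
```

View pics/m6.png

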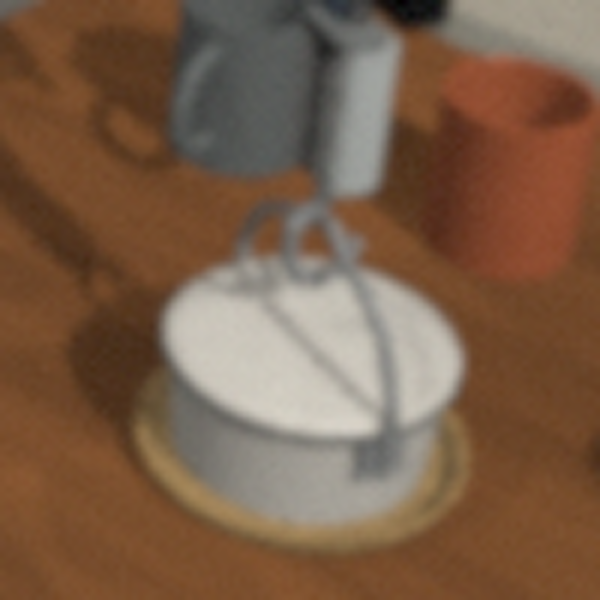

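The hook's tip (360,245) is past the wire and its back (290,250) is before it; the pail has not moved. I take a lid-height baseline and raise slowly.

```bash
cat >> h.py <<'E'
def lid():
    out=[]
    for i in range(2):
        grab('side'); P=cloud('side'); v,u=np.mgrid[:384,:512]
        m=(np.hypot(P[...,0]-571,P[...,1]+195)<55)&(P[...,2]>50)&(P[...,2]<110)
        z=P[m][:,2]; md=np.median(z); out.append((md,m.sum()))
    s=[env.state()]; print('lid z',[round(float(a),2) for a,_ in out],out[0][1])
E
python3 -c "
from h import *
lid()"
python3 -m pendant '[{"xyz":[0.001,0,-0.005],"roll":0,"jaw":1},{"xyz":[0.001,0,-0.010],"roll":0,"jaw":1},{"xyz":[0.001,0,-0.014],"roll":0,"jaw":1},{"xyz":[0.001,0,-0.017],"roll":0,"jaw":1},{"xyz":[0.001,0,-0.020],"roll":0,"jaw":1},{"xyz":[0.001,0,-0.022],"roll":0,"jaw":1},{"xyz":[0.001,0,-0.024],"roll":0,"jaw":1},{"xyz":[0.001,0,-0.026],"roll":0,"jaw":1}]' ; python3 -m pendant '[{"xyz":[0,0,-0.001],"roll":0,"jaw":1},{"xyz":[0,0,-0.002],"roll":0,"jaw":1},{"xyz":[0,0,-0.003],"roll":0,"jaw":1},{"xyz":[0,0,-0.004],"roll":0,"jaw":1},{"xyz":[0,0,-0.005],"roll":0,"jaw":1},{"xyz":[0,0,-0.006],"roll":0,"jaw":1},{"xyz":[0,0,-0.007],"roll":0,"jaw":1},{"xyz":[0,0,-0.008],"roll":0,"jaw":1}]'; python3 -c "
from h import *
lid()
go([571,-195,228.2],-26)"
```

```text
lid z [65.17, 65.11] 845
time_s: 10.55
ee_pos: [570.8, -195.1, 254.4]
ee_rot: [-180.0, 0.0, -26.1]
force: [0.1, 0.1, -2.4]
gripper_width: 21.7
time_s: 11.55
ee_pos: [570.8, -195.1, 262.4]
ee_rot: [-180.0, 0.0, -26.1]
force: [0.7, -0.3, -4.5]
gripper_width: 21.7
lid z [65.15, 65.08] 852
t 11.65 at [ 570.8 -195.1  262.5] [-180.    -0.   -26.1] shift [ 0.0001 -0.0002  0.0343] roll -0.12 w 21.8 F [ 0.1  0.4 -4.4]
```

Contact as predicted (about 13 mm stretch, 2 N). Continuing at 12 mm/s.

```bash
R='python3 -c "from h import *
lid();go([571,-195,228.2],-26)"'; python3 -m pendant '[{"xyz":[0,0,-0.0015],"roll":0,"jaw":1},{"xyz":[0,0,-0.003],"roll":0,"jaw":1},{"xyz":[0,0,-0.0045],"roll":0,"jaw":1},{"xyz":[0,0,-0.006],"roll":0,"jaw":1},{"xyz":[0,0,-0.0075],"roll":0,"jaw":1},{"xyz":[0,0,-0.009],"roll":0,"jaw":1},{"xyz":[0,0,-0.0105],"roll":0,"jaw":1},{"xyz":[0,0,-0.012],"roll":0,"jaw":1}]'; python3 -c "
from h import *
lid()
go([571,-195,228.2],-26)"
```

```text
time_s: 12.65
ee_pos: [570.8, -195.1, 274.4]
ee_rot: [-180.0, 0.0, -26.1]
force: [-0.5, -0.4, -6.3]
gripper_width: 22.0
lid z [65.01, 65.06] 836
t 12.75 at [ 570.8 -195.1  274.5] [-180.     0.   -26.1] shift [ 0.0001 -0.0002  0.0463] roll -0.13 w 21.9 F [-0.2  0.8 -5.3]
```

```bash
python3 -m pendant '[{"xyz":[0,0,-0.001],"roll":0,"jaw":1},{"xyz":[0,0,-0.002],"roll":0,"jaw":1},{"xyz":[0,0,-0.003],"roll":0,"jaw":1},{"xyz":[0,0,-0.004],"roll":0,"jaw":1},{"xyz":[0,0,-0.005],"roll":0,"jaw":1},{"xyz":[0,0,-0.006],"roll":0,"jaw":1},{"xyz":[0,0,-0.007],"roll":0,"jaw":1},{"xyz":[0,0,-0.008],"roll":0,"jaw":1}]'; python3 -c "
from h import *
lid()
go([571,-195,228.2],-26)"
```

```text
time_s: 13.75
ee_pos: [570.8, -195.1, 282.4]
ee_rot: [-180.0, 0.0, -26.1]
force: [-0.1, 0.9, -5.3]
gripper_width: 21.7
lid z [65.11, 65.0] 845
t 13.85 at [ 570.8 -195.1  282.5] [-180.     0.   -26.1] shift [ 0.0001 -0.0002  0.0543] roll -0.12 w 21.8 F [-0.1  0.3 -6.2]
```

```bash
python3 -m pendant '[{"xyz":[0,0,-0.001],"roll":0,"jaw":1},{"xyz":[0,0,-0.002],"roll":0,"jaw":1},{"xyz":[0,0,-0.003],"roll":0,"jaw":1},{"xyz":[0,0,-0.004],"roll":0,"jaw":1},{"xyz":[0,0,-0.005],"roll":0,"jaw":1},{"xyz":[0,0,-0.006],"roll":0,"jaw":1},{"xyz":[0,0,-0.007],"roll":0,"jaw":1},{"xyz":[0,0,-0.008],"roll":0,"jaw":1}]'; python3 -c "
from h import *
lid()
go([571,-195,228.2],-26)"
```

```text
time_s: 14.85
ee_pos: [570.8, -195.1, 290.4]
ee_rot: [-180.0, 0.0, -26.1]
force: [-1.2, 0.6, -8.2]
gripper_width: 21.8
lid z [65.05, 65.1] 836
t 14.95 at [ 570.8 -195.1  290.5] [-180.    -0.   -26.1] shift [ 0.0001 -0.0002  0.0623] roll -0.12 w 22.0 F [ 0.3  0.2 -7. ]
```

```bash
python3 -m pendant '[{"xyz":[0,0,-0.001],"roll":0,"jaw":1},{"xyz":[0,0,-0.002],"roll":0,"jaw":1},{"xyz":[0,0,-0.003],"roll":0,"jaw":1},{"xyz":[0,0,-0.004],"roll":0,"jaw":1},{"xyz":[0,0,-0.005],"roll":0,"jaw":1},{"xyz":[0,0,-0.006],"roll":0,"jaw":1},{"xyz":[0,0,-0.007],"roll":0,"jaw":1},{"xyz":[0,0,-0.008],"roll":0,"jaw":1}]'; python3 -c "
from h import *
lid()
go([571,-195,228.2],-26)"
```

```text
time_s: 15.95
ee_pos: [570.8, -195.1, 298.5]
ee_rot: [-180.0, 0.0, -26.1]
force: [-0.1, 0.7, -8.8]
gripper_width: 21.9
lid z [66.43, 66.62] 838
t 16.05 at [ 570.9 -195.2  298.6] [-180.    -0.   -26.1] shift [ 0.     -0.0002  0.0704] roll -0.12 w 21.9 F [ 0.2  0.2 -8.6]
```

Lift-off: the lid is up 1.4 mm with the stretch about 48 mm. 15.5 mm more is needed.

```bash
python3 -m pendant '[{"xyz":[0,0,-0.001],"roll":0,"jaw":1},{"xyz":[0,0,-0.002],"roll":0,"jaw":1},{"xyz":[0,0,-0.003],"roll":0,"jaw":1},{"xyz":[0,0,-0.004],"roll":0,"jaw":1},{"xyz":[0,0,-0.005],"roll":0,"jaw":1},{"xyz":[0,0,-0.006],"roll":0,"jaw":1},{"xyz":[0,0,-0.007],"roll":0,"jaw":1},{"xyz":[0,0,-0.008],"roll":0,"jaw":1}]'; python3 -m pendant '[{"xyz":[0,0,-0.001],"roll":0,"jaw":1},{"xyz":[0,0,-0.002],"roll":0,"jaw":1},{"xyz":[0,0,-0.003],"roll":0,"jaw":1},{"xyz":[0,0,-0.004],"roll":0,"jaw":1},{"xyz":[0,0,-0.005],"roll":0,"jaw":1},{"xyz":[0,0,-0.006],"roll":0,"jaw":1},{"xyz":[0,0,-0.0065],"roll":0,"jaw":1},{"xyz":[0,0,-0.007],"roll":0,"jaw":1}]'; python3 -c "
from h import *
lid()
go([571,-195,228.2],-26)"
```

```text
time_s: 17.05
ee_pos: [570.8, -195.1, 306.5]
ee_rot: [-180.0, -0.0, -26.1]
force: [0.3, -0.3, -8.4]
gripper_width: 21.8
time_s: 18.05
ee_pos: [570.8, -195.1, 313.4]
ee_rot: [-180.0, 0.0, -26.1]
force: [0.8, 0.5, -9.1]
gripper_width: 21.5
lid z [81.23, 81.25] 813
t 18.15 at [ 570.8 -195.1  313.5] [-180.    -0.   -26.1] shift [ 0.0001 -0.0002  0.0853] roll -0.12 w 21.5 F [-0.8  0.4 -8.9]
```

Lifted 16.1 mm, i.e. about 9 mm above the rim. Hold for 3 s and check.

```bash
H='[{"xyz":[0,0,0],"roll":0,"jaw":1},{"xyz":[0,0,0],"roll":0,"jaw":1}]'; python3 -m pendant '[{"xyz":[0,0,0],"roll":0,"jaw":1},{"xyz":[0,0,0],"roll":0,"jaw":1},{"xyz":[0,0,0],"roll":0,"jaw":1},{"xyz":[0,0,0],"roll":0,"jaw":1},{"xyz":[0,0,0],"roll":0,"jaw":1},{"xyz":[0,0,0],"roll":0,"jaw":1},{"xyz":[0,0,0],"roll":0,"jaw":1},{"xyz":[0,0,0],"roll":0,"jaw":1}]'; python3 -c "
from h import *
lid()"; python3 -m pendant '[{"xyz":[0,0,0],"roll":0,"jaw":1},{"xyz":[0,0,0],"roll":0,"jaw":1},{"xyz":[0,0,0],"roll":0,"jaw":1},{"xyz":[0,0,0],"roll":0,"jaw":1},{"xyz":[0,0,0],"roll":0,"jaw":1},{"xyz":[0,0,0],"roll":0,"jaw":1},{"xyz":[0,0,0],"roll":0,"jaw":1},{"xyz":[0,0,0],"roll":0,"jaw":1}]'; python3 -m pendant '[{"xyz":[0,0,0],"roll":0,"jaw":1},{"xyz":[0,0,0],"roll":0,"jaw":1},{"xyz":[0,0,0],"roll":0,"jaw":1},{"xyz":[0,0,0],"roll":0,"jaw":1},{"xyz":[0,0,0],"roll":0,"jaw":1},{"xyz":[0,0,0],"roll":0,"jaw":1},{"xyz":[0,0,0],"roll":0,"jaw":1},{"xyz":[0,0,0],"roll":0,"jaw":1}]'
python3 - <<'E'
from h import *
lid()
P=cloud('side'); m=(np.hypot(P[...,0]-571,P[...,1]+195)<58)&(abs(P[...,2]-81)<12); q=P[m]; A=np.c_[q[:,:2]-[571,-195],np.ones(len(q))]; print('plane',np.linalg.lstsq(A,q[:,2],rcond=None)[0]*[57.3,57.3,1], np.percentile(q[:,:2],[1,99],axis=0).mean(0))
b=np.load('side.npz')['im']; cv2.imwrite('pics/m7.png',cv2.resize(b[190:290,280:380],None,fx=5,fy=5,interpolation=cv2.INTER_CUBIC))
go([571,-195,296.5],-26)
E
```

```text
time_s: 19.15
ee_pos: [570.8, -195.1, 313.4]
ee_rot: [-180.0, 0.0, -26.1]
force: [-0.2, -0.1, -8.5]
gripper_width: 21.8
lid z [81.15, 81.11] 826
time_s: 20.25
ee_pos: [570.8, -195.1, 313.4]
ee_rot: [-180.0, 0.0, -26.1]
force: [-0.6, -0.2, -9.4]
gripper_width: 21.6
time_s: 21.25
ee_pos: [570.8, -195.1, 313.4]
ee_rot: [-180.0, 0.0, -26.1]
force: [-0.4, 0.1, -8.2]
gripper_width: 21.7
lid z [81.24, 81.21] 808
plane [ 0.48933556 -0.83655802 81.1386298 ] [ 569.4704499  -195.84189606]
t 21.35 at [ 570.8 -195.1  313.4] [-180.     0.   -26.1] shift [ 0.0001 -0.0002  0.0169] roll -0.12 w 21.8 F [-0.6  0.1 -8.5]
```

View pics/m7.png

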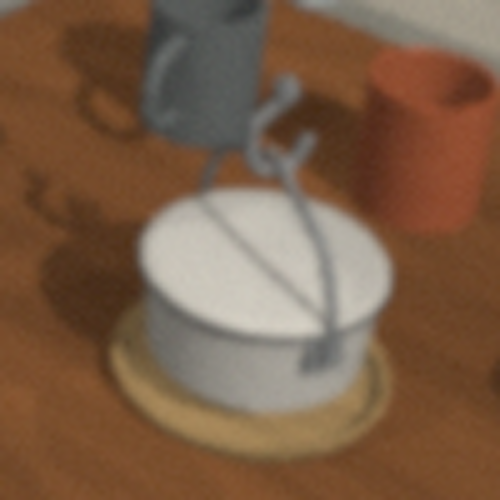

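Picture: the pail hangs level and clear of the stand, with the crimp in the bowl of the hook (275,160). Weight ≈ 6 N. Now lower gently.

```bash
python3 -m pendant '[{"xyz":[0,0,0.001],"roll":0,"jaw":1},{"xyz":[0,0,0.0025],"roll":0,"jaw":1},{"xyz":[0,0,0.004],"roll":0,"jaw":1},{"xyz":[0,0,0.0055],"roll":0,"jaw":1},{"xyz":[0,0,0.007],"roll":0,"jaw":1},{"xyz":[0,0,0.0085],"roll":0,"jaw":1},{"xyz":[0,0,0.010],"roll":0,"jaw":1},{"xyz":[0,0,0.011],"roll":0,"jaw":1}]'; python3 -m pendant '[{"xyz":[0,0,0.001],"roll":0,"jaw":1},{"xyz":[0,0,0.002],"roll":0,"jaw":1},{"xyz":[0,0,0.003],"roll":0,"jaw":1},{"xyz":[0,0,0.004],"roll":0,"jaw":1},{"xyz":[0,0,0.005],"roll":0,"jaw":1},{"xyz":[0,0,0.006],"roll":0,"jaw":1},{"xyz":[0,0,0.007],"roll":0,"jaw":1},{"xyz":[0,0,0.008],"roll":0,"jaw":1}]';  python3 - <<'E'
from h import *
lid()
P=cloud('side'); m=(np.hypot(P[...,0]-571,P[...,1]+195)<58)&(abs(P[...,2]-65)<12); q=P[m]; A=np.c_[q[:,:2]-[571,-195],np.ones(len(q))]; print('plane',np.linalg.lstsq(A,q[:,2],rcond=None)[0]*[57.3,57.3,1], np.percentile(q[:,:2],[1,99],axis=0).mean(0))
go([571,-195,228.4],-26)
E
```

```text
time_s: 22.35
ee_pos: [570.8, -195.1, 302.3]
ee_rot: [-180.0, 0.0, -26.1]
force: [-0.2, 0.0, -8.7]
gripper_width: 21.5
time_s: 23.35
ee_pos: [570.9, -195.2, 294.5]
ee_rot: [-180.0, -0.0, -26.1]
force: [-0.3, 0.9, -8.0]
gripper_width: 21.8
lid z [65.41, 65.49] 830
plane [ 0.60727674 -0.68263097 65.39409194] [ 569.16867001 -196.56927038]
t 23.45 at [ 570.8 -195.1  294.3] [-180.     0.   -26.1] shift [ 0.0001 -0.0002  0.0659] roll -0.12 w 21.5 F [-0.5 -0.3 -8. ]
```

```bash
python3 -m pendant '[{"xyz":[0,0,0.001],"roll":0,"jaw":1},{"xyz":[0,0,0.003],"roll":0,"jaw":1},{"xyz":[0,0,0.006],"roll":0,"jaw":1},{"xyz":[0,0,0.009],"roll":0,"jaw":1},{"xyz":[0,0,0.012],"roll":0,"jaw":1},{"xyz":[0,0,0.016],"roll":0,"jaw":1},{"xyz":[0,0,0.020],"roll":0,"jaw":1},{"xyz":[0,0,0.024],"roll":0,"jaw":1}]'; python3 -c "
from h import *
lid()";python3 -m pendant '[{"xyz":[0,0,0.003],"roll":0,"jaw":1},{"xyz":[0,0,0.006],"roll":0,"jaw":1},{"xyz":[0,0,0.009],"roll":0,"jaw":1},{"xyz":[0,0,0.012],"roll":0,"jaw":1},{"xyz":[0,0,0.015],"roll":0,"jaw":1},{"xyz":[0,0,0.018],"roll":0,"jaw":1},{"xyz":[0,0,0.021],"roll":0,"jaw":1},{"xyz":[0,0,0.024],"roll":0,"jaw":1}]'
python3 - <<'E'
from h import *
lid()
go([571,-195,228.4],-26)
E
```

```text
time_s: 24.45
ee_pos: [571.0, -195.4, 270.5]
ee_rot: [180.0, -0.1, -26.1]
force: [0.4, -1.1, -4.4]
gripper_width: 21.9
lid z [65.19, 65.3] 841
time_s: 25.55
ee_pos: [570.6, -194.9, 246.3]
ee_rot: [-180.0, 0.0, -26.1]
force: [-0.2, -1.0, -3.0]
gripper_width: 21.6
lid z [65.04, 65.05] 850
t 25.65 at [ 570.5 -194.9  246. ] [-1.80e+02  1.00e-01 -2.61e+01] shift [ 0.0005 -0.0001  0.0176] roll -0.12 w 22.0 F [ 0.3  0.3 -1.3]
```

```bash
python3 -m pendant '[{"xyz":[0,0,0.003],"roll":0,"jaw":1},{"xyz":[0,0,0.006],"roll":0,"jaw":1},{"xyz":[0,0,0.009],"roll":0,"jaw":1},{"xyz":[0,0,0.012],"roll":0,"jaw":1},{"xyz":[0,0,0.015],"roll":0,"jaw":1},{"xyz":[0,0,0.0175],"roll":0,"jaw":1},{"xyz":[0,0,0.0175],"roll":0,"jaw":1},{"xyz":[0,0,0.0175],"roll":0,"jaw":1}]'
python3 - <<'E'
from h import *
lid()
P=cloud('side'); m=(np.hypot(P[...,0]-571,P[...,1]+195)<75)&(abs(P[...,2]-65)<4); q=P[m]; print(np.percentile(q[:,:2],[1,99],axis=0).mean(0))
f=np.load('side.npz'); b=f['im']; cv2.imwrite('pics/m8.png',cv2.resize(b[190:290,280:380],None,fx=6,fy=6,interpolation=cv2.INTER_CUBIC))
go([571,-195,228.4],-26)
E
```

```text
time_s: 26.65
ee_pos: [570.9, -195.1, 229.0]
ee_rot: [-180.0, -0.0, -26.1]
force: [-0.1, 0.5, -2.2]
gripper_width: 21.8
lid z [65.05, 65.16] 860
[ 570.11425948 -199.02308203]
t 26.75 at [ 570.9 -195.1  229.1] [-180.    -0.   -26.1] shift [ 0.     -0.0001  0.0007] roll -0.12 w 21.8 F [-0.  -0.  -2.7]
```

View pics/m8.png

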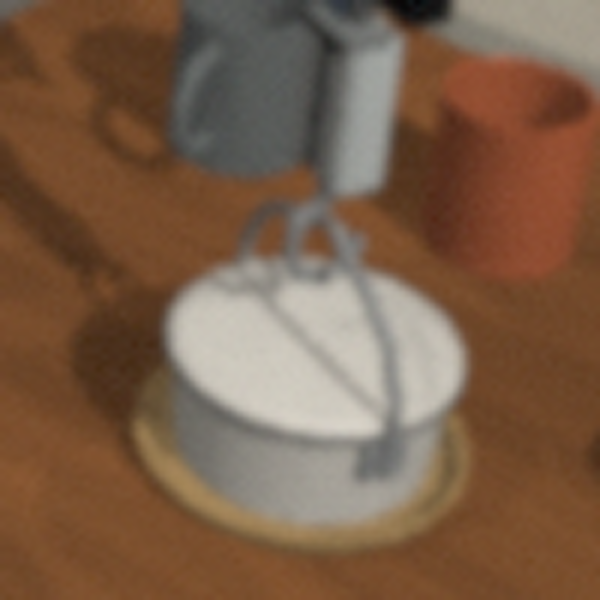

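The same picture as at insertion: the pail is seated flat and the tip (360,245) is clear below the wire. Withdraw along tool −x.

```bash
python3 -m pendant '[{"xyz":[-0.004,0,0.0006],"roll":0,"jaw":1},{"xyz":[-0.010,0,0.0006],"roll":0,"jaw":1},{"xyz":[-0.016,0,0.0006],"roll":0,"jaw":1},{"xyz":[-0.023,0,0.0006],"roll":0,"jaw":1},{"xyz":[-0.031,0,0.0006],"roll":0,"jaw":1},{"xyz":[-0.04,0,0.0006],"roll":0,"jaw":1},{"xyz":[-0.06,0,0.0006],"roll":0,"jaw":1},{"xyz":[-0.085,0,0.0006],"roll":0,"jaw":1}]'
python3 - <<'E'
from h import *
lid()
go([440,287.5,245],-11.5)
go([440,287.5,195],-11.5)
E
```

```text
time_s: 27.75
ee_pos: [493.8, -157.3, 228.2]
ee_rot: [-180.0, -0.0, -26.1]
force: [0.1, -0.0, -2.6]
gripper_width: 21.6
lid z [64.96, 65.04] 846
t 27.85 at [ 492.  -156.5  228.5] [ 1.80e+02  1.00e-01 -2.61e+01] shift [-0.2421 -0.3759 -0.016 ] roll -14.61 w 21.7 F [ 1.  -0.2 -3.1]
t 27.85 at [ 492.  -156.5  228.5] [ 1.80e+02  1.00e-01 -2.61e+01] shift [-0.242  -0.3759  0.034 ] roll -14.61 w 21.7 F [ 1.  -0.2 -3.1]
```

```bash
python3 -m pendant '[{"xyz":[-0.02,-0.02,-0.015],"roll":-1,"jaw":1},{"xyz":[-0.045,-0.06,-0.03],"roll":-3,"jaw":1},{"xyz":[-0.075,-0.105,-0.03],"roll":-5,"jaw":1},{"xyz":[-0.105,-0.155,-0.03],"roll":-7,"jaw":1},{"xyz":[-0.135,-0.205,-0.03],"roll":-9,"jaw":1},{"xyz":[-0.165,-0.255,-0.03],"roll":-11,"jaw":1},{"xyz":[-0.195,-0.305,-0.03],"roll":-13,"jaw":1},{"xyz":[-0.22,-0.345,-0.03],"roll":-14.6,"jaw":1}]'; python3 -c "
from h import *
go([440,286.2,195],-11.5)"
```

```text
time_s: 28.85
ee_pos: [449.0, 251.4, 258.6]
ee_rot: [-179.9, -0.1, -11.4]
force: [-0.7, 0.1, -2.6]
gripper_width: 21.9
t 28.85 at [449.  251.4 258.6] [-1.799e+02 -1.000e-01 -1.140e+01] shift [-0.0158 -0.0322  0.0636] roll 0.1 w 21.9 F [-0.7  0.1 -2.6]
```

```bash
python3 -m pendant '[{"xyz":[-0.008,-0.016,0.005],"roll":0,"jaw":1},{"xyz":[-0.014,-0.03,0.02],"roll":0,"jaw":1},{"xyz":[-0.0155,-0.0322,0.035],"roll":0,"jaw":1},{"xyz":[-0.0155,-0.0322,0.05],"roll":0,"jaw":1},{"xyz":[-0.0155,-0.0322,0.06],"roll":0,"jaw":1},{"xyz":[-0.0155,-0.0322,0.064],"roll":0,"jaw":1},{"xyz":[-0.0155,-0.0322,0.064],"roll":0,"jaw":1},{"xyz":[-0.0155,-0.0322,0.064],"roll":0,"jaw":1}]'; python3 -c "
from h import *
go([514.9,270.9,195],-11.5)"
```

```text
time_s: 29.85
ee_pos: [440.5, 283.7, 194.9]
ee_rot: [-179.9, -0.1, -11.5]
force: [0.8, 0.4, -3.1]
gripper_width: 21.4
t 29.85 at [440.5 283.7 194.9] [-1.799e+02 -1.000e-01 -1.150e+01] shift [ 0.0754 -0.0024 -0.    ] roll -0.04 w 21.4 F [ 0.8  0.4 -3.1]
```

```bash
python3 -m pendant '[{"xyz":[0.006,-0.0024,0],"roll":0,"jaw":1},{"xyz":[0.018,-0.0024,0],"roll":0,"jaw":1},{"xyz":[0.032,-0.0024,0],"roll":0,"jaw":1},{"xyz":[0.047,-0.0024,0],"roll":0,"jaw":1},{"xyz":[0.062,-0.0024,0],"roll":0,"jaw":1},{"xyz":[0.072,-0.0024,0],"roll":0,"jaw":1},{"xyz":[0.0754,-0.0024,0],"roll":0,"jaw":1},{"xyz":[0.0754,-0.0024,0],"roll":0,"jaw":1}]'; python3 -c "
from h import *
go([514.9,270.9,167],-11.5)"
```

```text
time_s: 30.85
ee_pos: [514.4, 270.8, 194.2]
ee_rot: [180.0, 0.0, -11.5]
force: [-0.6, -0.7, -2.0]
gripper_width: 21.7
t 30.85 at [514.4 270.8 194.2] [180.    0.  -11.5] shift [ 0.0005 -0.0002  0.0272] roll -0.03 w 21.7 F [-0.6 -0.7 -2. ]
```

```bash
python3 -m pendant '[{"xyz":[0,0,0.004],"roll":0,"jaw":1},{"xyz":[0,0,0.009],"roll":0,"jaw":1},{"xyz":[0,0,0.014],"roll":0,"jaw":1},{"xyz":[0,0,0.019],"roll":0,"jaw":1},{"xyz":[0,0,0.022],"roll":0,"jaw":1},{"xyz":[0,0,0.024],"roll":0,"jaw":1},{"xyz":[0,0,0.026],"roll":0,"jaw":1},{"xyz":[0,0,0.027],"roll":0,"jaw":1}]'; python3 -c "
from h import *
go([514.9,270.9,166.7],-11.5)"
```

```text
time_s: 31.85
ee_pos: [514.5, 270.9, 167.3]
ee_rot: [-180.0, -0.0, -11.5]
force: [-0.2, 0.1, -3.0]
gripper_width: 22.0
t 31.85 at [514.5 270.9 167.3] [-180.    -0.   -11.5] shift [ 0.0004 -0.0001  0.0006] roll -0.02 w 22.0 F [-0.2  0.1 -3. ]
```

```bash
python3 -m pendant '[{"xyz":[0,0,0.0005],"roll":0,"jaw":1},{"xyz":[0,0,0.0008],"roll":0,"jaw":1},{"xyz":[0,0,0.0008],"roll":0,"jaw":0.72},{"xyz":[0,0,0.0008],"roll":0,"jaw":0.65},{"xyz":[0,0,0.0008],"roll":0,"jaw":0.5},{"xyz":[0,0,0.0008],"roll":0,"jaw":0.3},{"xyz":[0,0,0.0008],"roll":0,"jaw":0.1},{"xyz":[0,0,0.0008],"roll":0,"jaw":0}]'; python3 -m pendant '[{"xyz":[0,0,0],"roll":0,"jaw":0},{"xyz":[0,0,0],"roll":0,"jaw":0},{"xyz":[0,0,-0.01],"roll":0,"jaw":0},{"xyz":[0,0,-0.025],"roll":0,"jaw":0},{"xyz":[0,0,-0.045],"roll":0,"jaw":0},{"xyz":[0,0,-0.065],"roll":0,"jaw":0},{"xyz":[0,0,-0.085],"roll":0,"jaw":0},{"xyz":[0,0,-0.1],"roll":0,"jaw":0}]'
python3 - <<'E'
from h import *
go([514,271,270],-11.5)
a,_=grab('wrist'); b,_=grab('side'); k=lambda im,u,v,w,h,f:cv2.resize(im[v:v+h,u:u+w],None,fx=f,fy=f,interpolation=cv2.INTER_CUBIC)
cv2.imwrite('pics/m9.png',np.hstack([k(a,190,100,190,180,2.2),k(b,160,120,95,99,4)]))
e=[pt('wrist',262,y,z=196)for y in(138,249)]
P=cloud('wrist'); m=(abs(P[...,2]-196)<4)&(np.hypot(P[...,0]-514,P[...,1]-271)<60); q=P[m]; print(len(q),q.mean(0),np.ptp(q,axis=0)); print(cv2.minAreaRect(q[:,:2].astype(np.float32)))
lid()
E
```

```text
time_s: 32.85
ee_pos: [514.5, 270.9, 166.5]
ee_rot: [-180.0, 0.0, -11.5]
force: [0.2, 0.7, -0.5]
gripper_width: 68.8
time_s: 33.85
ee_pos: [514.8, 271.1, 268.7]
ee_rot: [-179.9, -0.1, -11.5]
force: [0.4, -0.1, -0.2]
gripper_width: 91.1
t 33.85 at [514.8 271.1 268.7] [-1.799e+02 -1.000e-01 -1.150e+01] shift [-0.0008  0.0002 -0.0013] roll -0.02 w 91.1 F [ 0.4 -0.1 -0.2]
2795 [515.33187832 273.54635133 196.33503704] [39.72624631 99.45987177  7.06928324]
((514.7304077148438, 270.4053039550781), (99.17329406738281, 22.02292251586914), 78.47017669677734)
lid z [65.11, 65.05] 850
```

View pics/m9.png

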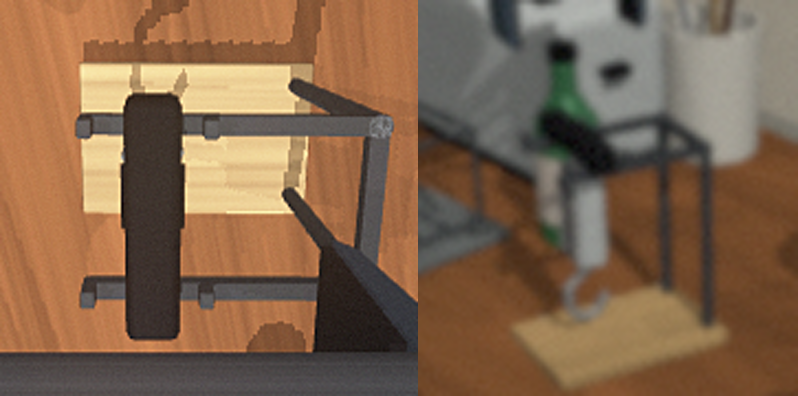

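The handle lies across both arms (at (150,125) and (150,292)) between tips and stops, top at 196 mm, and the scale hangs upright. The gripper is 73 mm clear of it and the pail lid is at its seated height. Handing in.

```bash
python3 -c "
from h import *
print(env.job_done(), env.state()['time_s'])"
```

```text
the job is handed in; nothing more can be done
the job is handed in; nothing more can be done
```

I weighed the pail, set it back in its stand and hung the scale back on both arms of the rack, with everything done by about 34 s. The hand-in gave no verdict.

- **Weighing:** The hook caught the crimp, and the pail was raised at about 8–12 mm/s. It hung level and still for 3 s with its lid 16 mm up, about 9 mm above the stand's rim. The spring stretch was about 48 mm, worked out from the arm's height, short of the 58 mm limit. That makes the pail roughly 0.6 kg; I did not read the pointer itself.
- **Pail afterwards:** The lid is back at its starting height (65.1 mm before and after), so it sits flat. It may have shifted about 2 mm sideways within the stand.
- **Scale afterwards:** The handle lies across both arms between the tips and the back stops, within about 1 mm of where it started. The open gripper was 73 mm above it at hand-in.

No check failed. The wrist force reading was noisy, by about 1 N, so I relied on the lid height and arm position instead.

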